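# Hold the stick lamp over the keyboard

## Robot

A 7-joint arm with a two-finger parallel gripper is mounted at the origin on the work surface. World frame = base frame: x ahead of the robot, y to its left, z up, the work surface at z = 0. Lengths are in m, angles in rad, forces in N, time in s.
With the tool pointing down it reaches from about 0.4 to 0.85 m from the base axis. Payload 6.9 kg.
Tool frame: the origin (TCP) lies between the finger pads; the fingertips stand 22 mm ahead of it and the grasp point (between the pads) lies 3 mm ahead of it; z points along the fingers, y is the line along which they close (so a half turn about z gives the same grasp; the last joint's range is limited). The gripper opens to 85 mm and grips with 20 to 120 N. Pads are 22 mm wide; open, the fingers measure 114 mm over their backs; the gripper's body (76 mm by 85 mm) begins 54 mm behind the grasp point. The pads swing forward as they close: fully open they stand 13 mm farther back than shut.
Start: joints at [1.409, 0.507, -0.238, 1.5, 0.126, 1.149, -0.155], TCP at [0.165, -0.603, 0.253] pointing down, gripper open.
Joint ranges: [-3.08, 3.08], [-0.24, 2.05], [-1.43, 1.35], [0, 2.5], [-1.52, 4.66], [0.17, 1.96], [-2.89, 2.89]. Speed limits (rad/s): [2.39, 2.39, 3.14, 3.14, 3.14, 3.14, 3.14].

## Interface

Orientations are given as a rotation vector (axis times angle).
In Python, from rig import robot, status, optics, order gives the robot as it stands. Calls block until the motion is done:
- robot.move_to(position, orientation): joint-space move of the TCP to a pose.
- robot.line_to(position, rot=None, v=0.15): straight line of the TCP; rot=None keeps the orientation; v is the mean speed in m/s.
- robot.set_joints(angles): joint-space move.
- robot.move_gripper(opening, strength=None): opening from 0.0 (shut) to 1.0 (fully open); strength is the grip in N (None keeps the last); returns when the fingers have stopped.
- robot.hold(seconds).
- robot.inverse_kinematics(position, orientation): joint angles nearest the present ones, or None.
- status.get_state(): the state.
- optics.read_camera(name): name is "side" or "top"; returns the picture (420x560x3 uint8, blue, green, red); there is no depth.
- optics.get_calibration(name): a dict with "intrinsics" (3x3 intrinsics, pixels), "world_from_camera" (4x4, takes a point from camera to world coordinates). Camera axes: x right, y down, z forward; pixel columns grow to the right and rows downward; lengths in m; the calibration is good to about 2 mm. A picture is of the moment at which its call begins. get_calibration takes no time and is no camera call.
A pose or a line that the arm cannot do raises robot.Unreachable and nothing moves.
- order.job_done(): hands the job in; it is judged then, once.
The state is a dict: "clock": time; "q": joint angles; "dq": joint speeds; "joint_efforts": joint torques, N m; "position": TCP position; "tcp_rot": TCP orientation; "force": force on the tool from outside, world axes, zero at the start; "torque": the same for the moment, N m; "opening": opening from 0.0 (shut) to 1.0 (fully open); "gripper_force": force on a finger pad.
Only numpy, scipy, OpenCV 4.12 (cv2) and the standard library are available. Lean on these libraries where they do the work, as an engineer would, in place of code of your own. Each camera call takes 0.05 s, during which the arm holds its last target. There are 200 camera calls.

## Task

Flip the red toggle on the charging station all the way over to off, then draw the white stick lamp out of its leaning socket and turn it level with its light strip facing straight down. Finish while holding it like that above the middle of the keyboard, raised about 20 cm over the desk, with the station left switched off. Leave the keyboard, mug, bottle and folder where they are.

Things in the scene. Friction and masses are not known exactly. Their poses are not given: they have to be found in the camera images.
- station: grey charging station, fixed to the desk: base 140 (x) by 200 (y) by 30 mm high, origin at the centre of its underside, z up, x from its front (the side the lamp leans to) to its back. A black socket stands at y = +50 mm, a red toggle at y = -55 mm. The station faces roughly to the robot
- dock_mouth (a point): centre of the socket's mouth on the station, at (-5, 50, 87) mm in the station's frame. The socket is a rectangular tube 55 mm deep, inside 24 by 38 mm, walls 5 mm, that leans 40 degrees from vertical towards the station's -x; the lamp is drawn straight out along that lean, (-0.643, 0, 0.766) in the station's frame
- lamp_mid (a point): centre of the white stick lamp, a bar 180 mm long (z, towards its orange end), 34 mm wide (y), 22 mm thick (x), about 0.16 kg. In the dock it leans 40 to 43 degrees from vertical, orange end to the station's -x, its y along the station's y, lower 55 mm in the socket. The pale yellow light strip is on its -x side (down and frontward while docked), so +x points up when the strip faces down
- lamp_grip (a point): point on the lamp's axis 45 mm from its centre towards the orange end (45 mm short of that end), same axes: a good place to grip it across its 34 mm width, with room for the gripper's body
- switch (a joint): red toggle of the station, hinged about the station's y axis at (-10, -55, 37) mm in the station's frame: 0 rad is on (leaning 0.45 rad to the station's -x), 0.9 rad is off (leaning 0.45 rad to +x). It has firm stops at both ends, is stiff and stays where it is left; about 1.5 N at the tip moves it
- switch_tip (a point): point in the toggle's middle plane 42 mm from its hinge, 5 mm below its end; the toggle is a paddle 20 mm wide (station's y), 8 mm thick, 47 mm long
- keyboard: white keyboard with black, white and green keys, 112 (x) by 290 (y) by 35 mm high, lying loose on the desk, origin at the centre of its underside
- mug: blue mug, 80 mm across, 90 mm high, handle to its +y, origin under its centre; a bystander
- bottle: yellow bottle, 62 mm across, 170 mm high, origin under its centre; a bystander
- folder: blue document folder lying flat, 200 (x) by 140 (y) by 16 mm, origin under its centre; a bystander
Mind the look-alikes: they are no part of the job. What is meant by the part that bears lamp_mid is not purple, and is the smaller of those in its own colour. Several things look just like the station: the one meant starts nearest to the robot's base.

How it is judged:
On the way, in this order (a step that is already met when the one before it is completed fails the run):
1. the toggle is off while the lamp is still in its socket (value of joint switch above 0.7 rad and distance between lamp_mid and dock_mouth below 0.05 m), for 0.2 s.
2. the lamp is drawn clear of the socket, with the toggle off (distance between lamp_mid and dock_mouth above 0.1 m and value of joint switch above 0.7 rad and height (world z) of lamp_mid above 0.12 m), for 0.1 s.
At the end, for the whole second after the job is handed in: lamp held still in the fingers, carried by nothing else, strip facing down within 15 degrees, centre within 60 mm (from above) of the keyboard's centre and 140 to 280 mm over the desk; toggle above 0.7 rad; keyboard, mug, bottle, folder within 30 mm of their starts, mug and bottle upright (value of joint switch above 0.7 rad and angle between lamp_mid's own x axis and vertical below 0.26 rad and horizontal distance between lamp_mid and keyboard below 0.06 m and height (world z) of lamp_mid between 0.14 and 0.28 m and contact force between lamp and the fingers above 2 N and linear speed of lamp below 0.03 m/s and contact force between lamp and station below 0.1 N and contact force between lamp and keyboard below 0.1 N and contact force between lamp and mug below 0.1 N and contact force between lamp and bottle below 0.1 N and contact force between lamp and folder below 0.1 N and distance of each of keyboard, mug, bottle, folder from where it was at the start of the episode below 0.03 m and angle between each of mug, bottle's own z axis and vertical below 0.2 rad); the arm keeps its last pose, push and grip.
It fails at once if the lamp is drawn out while the station is on (value of joint switch below 0.45 rad and distance between lamp_mid and dock_mouth above 0.065 m).
It fails at once if a bystander or the keyboard is pushed more than 30 mm (distance of any of keyboard, mug, bottle, folder from where it was at the start of the episode above 0.03 m).
It also fails if it takes over 64 s, if anything falls off the work surface, if the arm or the gripper's body presses on something with over 40 N, if the wrist force passes 120 N, or if a joint passes its speed limit or range.

## Working session

There is one attempt and no reset: what is moved stays moved. The work goes in short steps, each a Python script; the robot and the scene stay as the last script left them, time stands still between calls to the robot, and variables do not carry over. Pictures are saved under pics/ and viewed, at most 10 in all, crops included, and the job is handed in when it is done.

```bash
mkdir -p pics; ls
python3 - <<'E'
from rig import robot,status,optics
import cv2,numpy as np
np.set_printoptions(precision=4,suppress=True)
for n in("side","top"):
    cv2.imwrite(f"pics/{n}0.png",optics.read_camera(n)); c=optics.get_calibration(n); print(n,c["intrinsics"],c["world_from_camera"])
print(status.get_state())
E
```

```text
pics
side [[537.1491   0.     276.6185]
 [  0.     537.1491 210.2574]
 [  0.       0.       1.    ]] [[-0.9997 -0.0164  0.0194  0.508 ]
 [-0.025   0.7768 -0.6292  0.8907]
 [-0.0047 -0.6295 -0.777   1.2252]
 [ 0.      0.      0.      1.    ]]
top [[475.1204   0.     284.8697]
 [  0.     475.1204 208.5529]
 [  0.       0.       1.    ]] [[-0.0115 -0.9866  0.1626  0.3195]
 [-0.9996  0.0156  0.0244 -0.0345]
 [-0.0266 -0.1623 -0.9864  1.41  ]
 [ 0.      0.      0.      1.    ]]
{'clock': 0.1, 'q': array([ 1.4095,  0.5082, -0.2375,  1.501 ,  0.1257,  1.1489, -0.1548]), 'dq': array([-0.0009, -0.0032,  0.0005, -0.0023,  0.0005, -0.0003, -0.0005]), 'joint_efforts': array([ -0.0046, -62.1835,  -2.1949, -25.0203,   0.0124,   0.0079,
         0.    ]), 'position': array([ 0.1646, -0.6025,  0.2525]), 'tcp_rot': array([-3.1121, -0.4177,  0.0004]), 'force': array([ 0.5949, -0.4091, -0.4681]), 'torque': array([-0.0354, -0.0227,  0.047 ]), 'gripper_force': 0.0, 'opening': 0.9981303187257271}
```

View pics/side0.png

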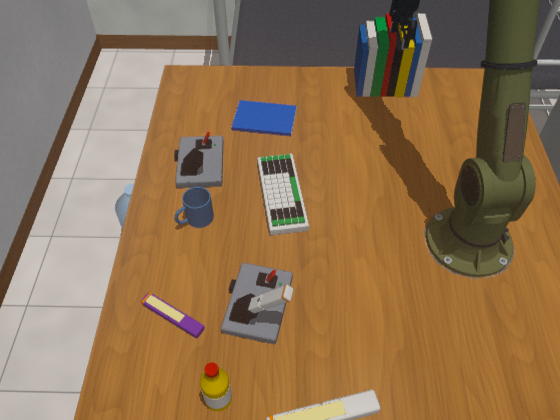

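View pics/top0.png

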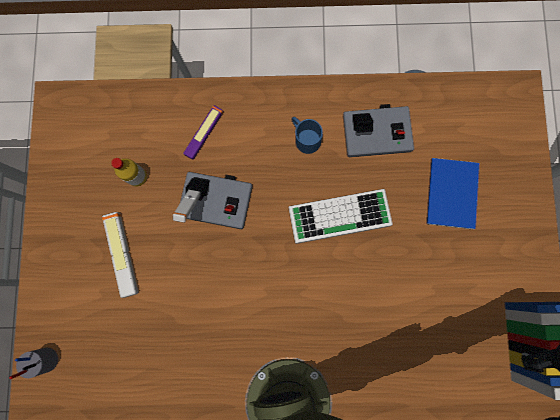

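Side view: the docked white lamp is on the station at (258,302), with its toggle at (270,277). A second, empty station is at (200,160). The keyboard is at (282,193), the mug at (197,208), the bottle at (215,388) and the folder at (265,117).

Candidates, by top-view pixel:
- **Stations:** A at (217,200), about 210 px from the base, and B at (378,131), about 285 px. I choose A because it is nearer.
- **Lamps:** small white docked at (190,200), large white at (120,255), purple at (203,132). I choose the small white one in A.

Next I'll measure these and check one close crop.

```bash
cat > h.py <<'E'
import cv2,numpy as np
from rig import robot,status,optics,order
from scipy.spatial.transform import Rotation as R
np.set_printoptions(precision=4,suppress=True)
def ray(cam,px):
    c=optics.get_calibration(cam);K,T=c["intrinsics"],c["world_from_camera"]
    d=T[:3,:3]@np.linalg.solve(K,[px[0],px[1],1.]);return T[:3,3],d/np.linalg.norm(d)
def onz(cam,px,z):
    o,d=ray(cam,px);return o+d*(z-o[2])/d[2]
def tri(p1,p2):  # p1 side px, p2 top px
    (o1,d1),(o2,d2)=ray("side",p1),ray("top",p2)
    s=np.linalg.lstsq(np.c_[d1,-d2],o2-o1,rcond=None)[0]
    a,b=o1+s[0]*d1,o2+s[1]*d2;return (a+b)/2,np.linalg.norm(a-b)
def proj(cam,P):
    c=optics.get_calibration(cam);T=np.linalg.inv(c["world_from_camera"])
    q=c["intrinsics"]@(T[:3,:3]@np.asarray(P)+T[:3,3]);return q[:2]/q[2]
E
python3 - <<'E'
from h import *
ims={n:cv2.imread(f"pics/{n}0.png") for n in("side","top")}
boxes=dict(side=dict(st=(215,255,300,350),kb=(245,145,315,240)),top=dict(st=(165,165,262,235),kb=(280,180,400,250)))
for n,im in ims.items():
    hsv=cv2.cvtColor(im,cv2.COLOR_BGR2HSV)
    wood=((hsv[...,0]>4)&(hsv[...,0]<22)&(hsv[...,1]>90))
    for k,(a,b,c,d) in boxes[n].items():
        m=np.zeros(wood.shape,np.uint8)
        m[b:d,a:c]=(~wood[b:d,a:c])*255
        if k=="st": m[(hsv[...,1]>90)|(hsv[...,2]<70)|(hsv[...,2]>150)]=0
        cs=max(cv2.findContours(cv2.morphologyEx(m,cv2.MORPH_OPEN,np.ones((3,3))),0,1)[0],key=cv2.contourArea)
        r=cv2.minAreaRect(cs);bp=cv2.boxPoints(r)
        z=.03 if k=="st" else .035
        P=np.array([onz(n,p,z) for p in bp])
        print(n,k,"\n",np.c_[bp,P[:,:2]],"c",P.mean(0),"edges",np.linalg.norm(np.diff(P,axis=0),axis=1))
        for i in range(4):cv2.circle(im,tuple(int(round(v)) for v in bp[i]),1,(255,0,255),-1)
    h=hsv; red=((h[...,0]<6)|(h[...,0]>174))&(h[...,1]>150)&(h[...,2]>80)
    N,L,S,C=cv2.connectedComponentsWithStats(red.astype(np.uint8))
    print([(C[i],S[i]) for i in range(1,N) if S[i,4]>12])
a=cv2.resize(ims["side"][250:350,210:310],(600,600),interpolation=2)[:, :]
b=cv2.resize(ims["top"][160:240,165:265],(600,480),interpolation=2)
cv2.imwrite("pics/cropA.png",cv2.resize(np.hstack([a[:,:],np.vstack([b,np.zeros((120,600,3),np.uint8)])]),(800,400)))
E
```

```text
side st 
 [[219.353  331.5883   0.667    0.3039]
 [237.4118 259.353    0.6382   0.0936]
 [292.9412 273.2353   0.4899   0.1338]
 [274.8824 345.4706   0.5316   0.3367]] c [0.5817 0.217  0.03  ] edges [0.2123 0.1537 0.2072]
side kb 
 [[256.1351 157.1836   0.6065  -0.2835]
 [295.6501 150.3707   0.4841  -0.3158]
 [309.3337 229.7356   0.4454  -0.0056]
 [269.8187 236.5485   0.554    0.0201]] c [ 0.5225 -0.1462  0.035 ] edges [0.1266 0.3126 0.1116]
[(array([388.619 ,  20.3492]), array([386,  13,   6,  19,  63], dtype=int32)), (array([388.6886,  62.9102]), array([381,  32,  16,  64, 334], dtype=int32)), (array([205.875 , 137.6875]), array([203, 132,   6,  11,  32], dtype=int32)), (array([270.9804, 275.0588]), array([267, 270,   9,  11,  51], dtype=int32)), (array([211.3139, 369.2847]), array([205, 363,  13,  14, 137], dtype=int32))]
top st 
 [[177.92   216.44     0.5284   0.316 ]
 [186.192  170.944    0.6661   0.2945]
 [251.312  182.784    0.6264   0.0987]
 [243.04   228.28     0.4904   0.123 ]] c [0.5778 0.208  0.03  ] edges [0.1393 0.1998 0.1381]
top kb 
 [[287.7719 205.9682   0.5538  -0.0091]
 [385.6738 187.8382   0.6032  -0.2974]
 [392.6499 225.5093   0.4914  -0.3124]
 [294.7481 243.6393   0.4428  -0.0279]] c [ 0.5228 -0.1617  0.035 ] edges [0.2926 0.1128 0.2887]
[(array([400.5714, 131.8095]), array([397, 130,   8,   4,  21], dtype=int32)), (array([116.3171, 162.5976]), array([112, 158,  10,  10,  82], dtype=int32)), (array([228.7143, 208.1071]), array([225, 205,   9,   7,  28], dtype=int32)), (array([554.1304, 344.6957]), array([551, 342,   8,   7,  23], dtype=int32))]
```

View pics/cropA.png

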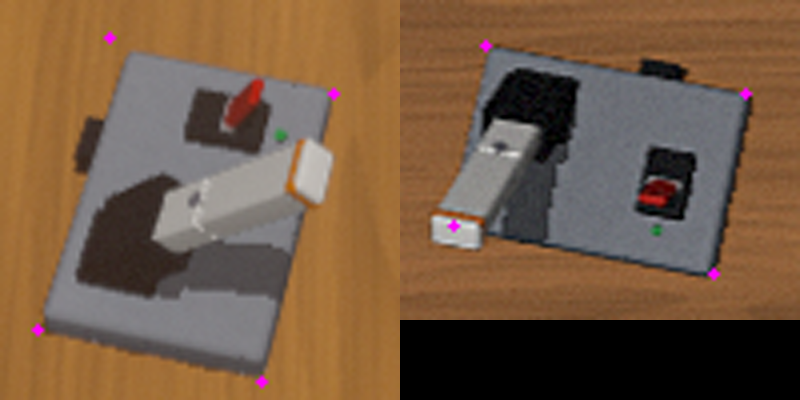

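The crop confirms station A: grey base, small white lamp leaning to the front with its orange end at side px (288,292) and top px (179,218), and the red toggle leaning forward. The magenta rectangle corners are slightly off in the side view, so I'll use corners read from the crop and cross-check the heights.

Run:
```python
from h import *
S=dict(BR=(242.5,263.2),FR=(292.3,273.5),FL=(276.,337.5),BL=(222,329.5))
T=dict(BL=(187,171.7),BR=(251.2,183.7),FR=(242.7,226.5))
loc=dict(BR=(70,-100),FR=(-70,-100),FL=(-70,100),BL=(70,100))
def fit(n,D):
    W=np.array([onz(n,D[k],.03)[:2] for k in D]);L=np.array([loc[k] for k in D])/1000.
    lc,wc=L.mean(0),W.mean(0);l,w=L-lc,W-wc
    y=np.arctan2((l[:,0]*w[:,1]-l[:,1]*w[:,0]).sum(),(l*w).sum())
    M=np.array([[np.cos(y),-np.sin(y)],[np.sin(y),np.cos(y)]])
    c=wc-M@lc;print(n,"c",c,"yaw",y,"res mm",(W-(L@M.T+c))*1e3);return c,y
cs,ys=fit("side",S);ct,yt=fit("top",T)
print("tri BR",tri(S["BR"],T["BR"]),"BL",tri(S["BL"],T["BL"]))
print("tog",tri((271,275),(228.7,208)),"lampend",tri((288.7,292.5),(178.7,218)))
c,y=(cs+ct)/2,(ys+yt)/2
Rz=R.from_euler('z',y)
w=lambda p:Rz.apply(np.array(p)/1e3)+[*c,0]
print("pred tog ctr",w([-10-13,-55,37+27]),"lampend",w([-85.4,50,182.8]),"c",c,y)
for p in([-10-18,-55,75],[-85.4,50,182.8]):print(proj("side",w(p)),proj("top",w(p)))
# mug, bottle, keyboard
print("mug",onz("top",(309,133),.09),"bottle cap",tri((211.3,369.3),(116.3,162.6)),"mug side",onz("side",(198,195),.09))
print("start q", status.get_state()["clock"])
```

```text
side c [0.5765 0.2136] yaw -0.19139778213225603 res mm [[-2.3817  3.3124]
 [ 2.7845  5.8847]
 [ 2.6968 -8.9171]
 [-3.0996 -0.2799]]
top c [0.5776 0.2088] yaw -0.18796517670690652 res mm [[-1.3591 -1.9299]
 [-4.1228  1.5555]
 [ 5.4818  0.3744]]
tri BR (array([0.625 , 0.0999, 0.0217]), np.float64(0.0008096900657586287)) BL (array([0.6638, 0.294 , 0.0224]), np.float64(0.003494332610661774))
tog (array([0.5459, 0.1609, 0.0625]), np.float64(0.00011917294305737614)) lampend (array([0.5017, 0.2769, 0.1757]), np.float64(0.000931120626582853))
pred tog ctr [0.5441 0.1615 0.064 ] lampend [0.5026 0.2764 0.1828] c [0.5771 0.2112] -0.18968147941958127
[273.6154 272.9284] [227.5127 209.6011]
[288.1336 290.6518] [178.1838 217.449 ]
mug [ 0.7572 -0.0741  0.09  ] bottle cap (array([0.6584, 0.4545, 0.1652]), np.float64(0.0011135067968791501)) mug side [ 0.7567 -0.0786  0.09  ]
start q 0.1
```

The two views agree to about 2 mm on the toggle and lamp end. Station: centre (0.577, 0.211), yaw -0.19. Keyboard: centre (0.523, -0.162). I'll check that the whole plan is reachable, then go to the toggle.

```bash
cat >> h.py <<'E'
C=np.array([.577,.211,0]);YAW=-.19;KB=np.array([.5228,-.1617,0])
Rst=R.from_euler('z',YAW)
w=lambda p:Rst.apply(np.array(p,float)/1e3)+C
def tool(yaw,pitch,flip=1):
    """tool z = down, tilted by pitch (rad) towards the heading yaw; tool y across it"""
    m=R.from_euler('z',yaw)*R.from_euler('y',-pitch)*R.from_euler('x',np.pi)
    if flip<0:m=m*R.from_euler('z',np.pi)
    return m
E
python3 - <<'E'
from h import *
ik=lambda p,r:robot.inverse_kinematics(p,r.as_rotvec())
for f in(1,-1):
    print(f,"push",ik(w([-65,-55,60+22]),tool(YAW,0,f)),"z",tool(YAW,.3,f).as_matrix()[:,2])
    for d in(0,15,30):
        a=np.radians(-d);g=ik(w([-56,50,148]),tool(YAW,a,f));o=ik(w([-56-52,50,148+61]),tool(YAW,a,f))
        print(d,"grasp",g,"out",o is not None)
        for ps in(-.6,-.3,0):
            P=KB+[0,0,.2]-.045*np.array([np.cos(ps),np.sin(ps),0])
            print("   fin",ps,ik(P,tool(ps,np.radians(50-d),f)))
E
```

```text
1 push [-0.0882  0.5934 -0.4285  1.9582  0.3838  0.6695 -2.5177] z [ 0.2902 -0.0558 -0.9553]
0 grasp [-0.0655  0.6468 -0.7395  1.716   0.5105  0.9812 -2.7574] out True
   fin -0.6 None
   fin -0.3 None
   fin 0 None
15 grasp [-0.0548  0.7435 -0.6807  1.5245  0.2675  1.1997 -2.5171] out True
   fin -0.6 [-0.2738  0.2487  0.3546  2.3843  1.6092  0.2205  2.61  ]
   fin -0.3 [ 0.579   0.224  -0.4362  2.4159  2.0759  0.1849  2.5621]
   fin 0 [ 1.3334  0.4244 -1.2214  2.3716  1.6046  0.2441 -2.83  ]
30 grasp [-0.0596  0.8642 -0.6262  1.3345  0.1026  1.447  -2.3863] out True
   fin -0.6 [ 0.3294  0.2569 -0.2646  2.1666  0.5356  0.4764 -2.5359]
   fin -0.3 [ 0.4841  0.245  -0.3077  2.1877  0.2913  0.386  -1.9246]
   fin 0 [ 0.6871  0.2666 -0.4152  2.1648  0.011   0.3975 -1.2772]
-1 push [ 0.1599  0.6935 -0.8457  1.9552  0.7124  0.8212  0.294 ] z [ 0.2902 -0.0558 -0.9553]
0 grasp [ 0.1093  0.7874 -1.1218  1.7139  0.7728  1.1537  0.1422] out True
   fin -0.6 None
   fin -0.3 None
   fin 0 None
15 grasp [ 0.1576  0.949  -1.2303  1.5216  0.6501  1.3883  0.267 ] out True
   fin -0.6 [ 0.4064  0.2537 -0.4953  2.3764  1.542   0.4712 -0.4842]
   fin -0.3 [ 0.6327  0.2294 -0.5034  2.4153  2.0219  0.2018 -0.5268]
   fin 0 [ 1.3334  0.4244 -1.2214  2.3716  1.6046  0.2441  0.3116]
30 grasp [ 0.1127  1.012  -1.0947  1.3317  0.4118  1.537   0.462 ] out True
   fin -0.6 [ 0.7394  0.321  -0.8065  2.1623  0.8092  0.6076  0.3186]
   fin -0.3 [ 0.9107  0.3186 -0.8724  2.1834  0.6933  0.4941  0.801 ]
   fin 0 [ 1.074   0.3553 -0.9489  2.1611  0.4999  0.4645  1.3614]
```

Run:
```python
from h import *
robot.move_gripper(0.0,40)
robot.line_to([.165,-.603,.33],v=.25)
r=tool(YAW,0,-1).as_rotvec()
robot.move_to(w([-68,-55,250]),r)
robot.line_to(w([-68,-55,60+22]),v=.2)
s=status.get_state();print(s["clock"],s["position"],s["force"]);f0=s["force"]
ax=Rst.apply([1,0,0])
for x in range(-60,14,2):
    robot.line_to(w([x,-55,82]),v=.05)
    f=(status.get_state()["force"]-f0)@ax
    if x>-50: print(x,round(f,1),end="; ")
    if f<-9: break
s=status.get_state();print(s["clock"],s["position"],w([x,-55,82]),s["force"])
for n in("side","top"):cv2.imwrite(f"pics/{n}1.png",optics.read_camera(n))
a=cv2.imread("pics/side1.png")[230:350,200:320];b=cv2.imread("pics/top1.png")[140:260,150:270]
cv2.imwrite("pics/crop1.png",cv2.resize(np.hstack([a,b]),(800,400),interpolation=2))
```

```text
5.2833 [0.5003 0.1703 0.0829] [-0.387   0.5256  0.1778]
-48 -0.6; -46 0.7; -44 0.3; -42 -0.7; -40 -1.4; -38 -1.3; -36 -0.7; -34 0.3; -32 0.1; -30 0.6; -28 -0.0; -26 0.6; -24 -0.0; -22 -1.0; -20 -0.9; -18 -1.5; -16 -0.3; -14 -1.3; -12 -0.9; -10 -6.2; -8 -11.6; 12.0917 [0.5556 0.1592 0.0818] [0.5588 0.1585 0.082 ] [-12.192    0.3358   4.2414]
```

View pics/crop1.png

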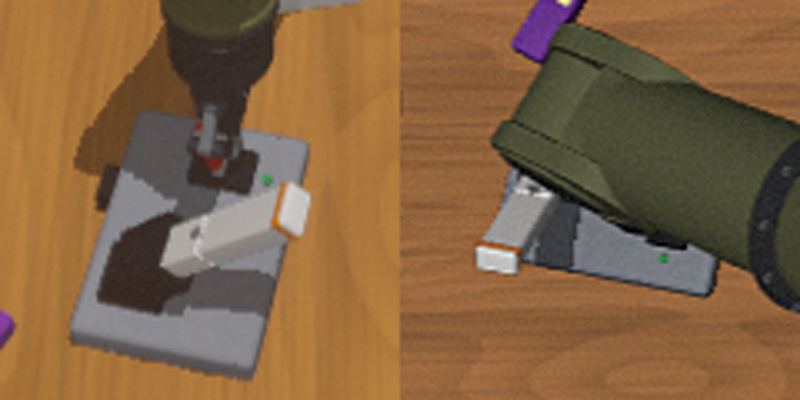

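The toggle shows red at side crop (213,165), now leaning back under the fingers. The force rises steeply at x = -10 mm, which is where the off stop was predicted. I'll back off, go to the lamp pre-grasp and check the toggle on the way.

```bash
cat >> h.py <<'E'
D=np.radians(35)
rg=tool(YAW,-D,-1)
zt=lambda r:r.as_matrix()[:,2]
E
python3 - <<'E'
from h import *
robot.line_to(w([-50,-55,82]),v=.1)
robot.line_to(w([-50,-55,280]),v=.25)
cv2.imwrite("pics/side2.png",optics.read_camera("side"));T=optics.read_camera("top");cv2.imwrite("pics/top2.png",T)
robot.move_gripper(1.0)
g=w([-56.4,50,148.3])-.0*zt(rg)
robot.move_to(g-.11*zt(rg),rg.as_rotvec())
S=optics.read_camera("side");T=optics.read_camera("top")
cv2.imwrite("pics/side3.png",S);cv2.imwrite("pics/top3.png",T)
for n,im in(("side2",cv2.imread("pics/side2.png")),("side3",S)):
    h=cv2.cvtColor(im,cv2.COLOR_BGR2HSV)[240:350,200:320];red=((h[...,0]<6)|(h[...,0]>174))&(h[...,1]>150)&(h[...,2]>80)
    y,x=np.nonzero(red);print(n,len(x),x.mean()+200,y.mean()+240)
for a,l in((-1,"on"),(1,"off")):print(l,proj("side",w([-10+a*13,-55,64])))
print(status.get_state()["clock"],status.get_state()["position"])
a=S[210:350,190:330];b=T[120:260,140:280]
cv2.imwrite("pics/crop3.png",cv2.resize(np.hstack([a,b]),(800,400),interpolation=2))
E
```

```text
side2 74 261.8918918918919 273.6621621621622
side3 75 261.84000000000003 273.6666666666667
on [271.7584 274.8446]
off [261.779  273.0096]
15.4083 [0.5927 0.2586 0.241 ]
```

View pics/crop3.png

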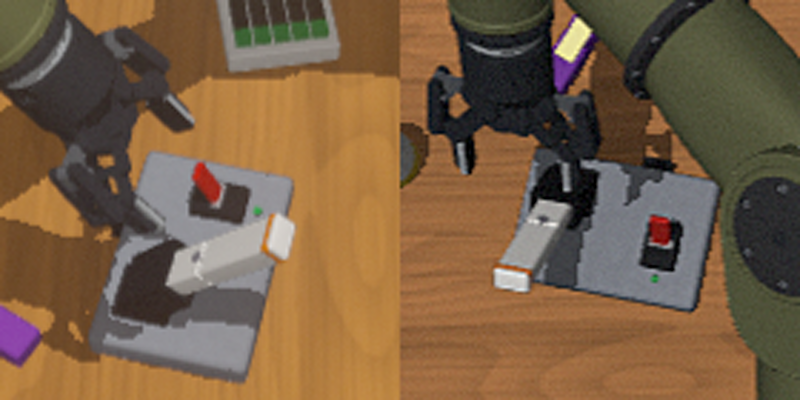

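The toggle is off: red centroid at (261.8, 273.7) against a predicted (261.8, 273.0). The open fingers straddle the lamp's line, at top crop px (465,165) and (570,190) with the lamp at (530,250). Now I'll grasp and draw.

Run:
```python
from h import *
g=w([-56.4,50,148.3])
robot.line_to(g,v=.12)
s=status.get_state();print(s["position"],g,s["force"])
robot.move_gripper(0.0,80)
s=status.get_state();print(s["clock"],"open",s["opening"],"gf",s["gripper_force"],s["force"])
a=Rst.apply([-.643,0,.766])
for d in(.01,.03,.05,.07,.09):
    robot.line_to(g+d*a,v=.08)
    s=status.get_state();print(d,s["force"],s["gripper_force"],s["opening"])
    if np.linalg.norm(s["force"])>35 or s["gripper_force"]<5:break
S=optics.read_camera("side");T=optics.read_camera("top")
cv2.imwrite("pics/side4.png",S);cv2.imwrite("pics/top4.png",T);print(status.get_state()["clock"])
a=S[190:330,190:330];b=T[140:280,130:270]
cv2.imwrite("pics/crop4.png",cv2.resize(np.hstack([a,b]),(800,400),interpolation=2))
```

```text
[0.5317 0.2708 0.1491] [0.5311 0.2708 0.1483] [ 0.354  -0.4527  0.4229]
17.0 open 0.38391932013729113 gf 80.32853722572327 [ 0.7343 -0.0599  2.3759]
0.01 [ 0.5302 -0.1258 -0.7515] 79.87480044364929 0.38680168920327
0.03 [ 0.1222 -0.0445 -2.0404] 79.83537554740906 0.3890546758725241
0.05 [ 0.358  -0.0217 -1.5432] 79.82489347457886 0.38462507945726854
0.07 [-0.5462 -0.3981 -1.3092] 79.82638120651245 0.385892331794854
0.09 [-0.0404 -0.1074 -1.5098] 79.82738614082336 0.38218114982833135
18.975
```

View pics/crop4.png

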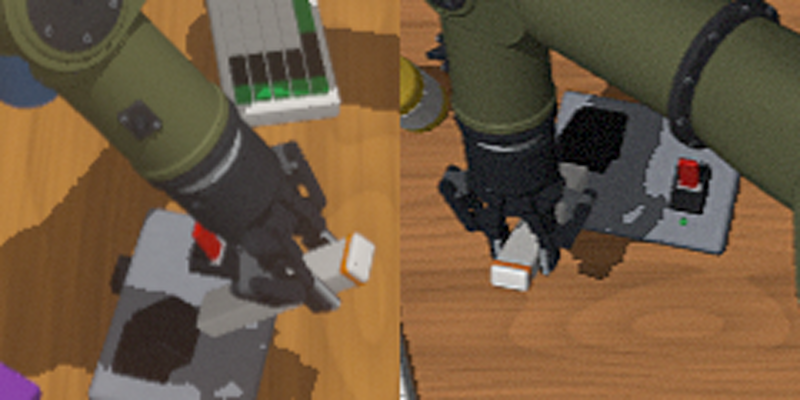

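The lamp is clear of the socket and firmly gripped (80 N, opening about 33 mm), with the toggle still off. Next I'll raise it, level it and carry it over the keyboard.

Run:
```python
from h import *
P=status.get_state()["position"]
robot.line_to(P+[0,0,.06],v=.15)
rl=tool(YAW,np.radians(14.),-1)
robot.line_to(P+[0,0,.07],rot=rl.as_rotvec(),v=.02) if 0 else robot.move_to(P+[0,0,.07],rl.as_rotvec())
ps=-.3
F=KB+[0,0,.2]-.045*np.array([np.cos(ps),np.sin(ps),0])
rf=tool(ps,np.radians(14.),-1).as_rotvec()
robot.move_to(F+[0,0,.06],rf)
robot.line_to(F,v=.1);robot.hold(.5)
s=status.get_state();print(s["clock"],s["position"],F,s["gripper_force"],s["opening"],s["force"])
S=optics.read_camera("side");T=optics.read_camera("top")
cv2.imwrite("pics/side5.png",S);cv2.imwrite("pics/top5.png",T)
for e in(-.09,.09):
    q=KB+[0,0,.2]+e*np.array([np.cos(ps),np.sin(ps),0]);print("pred end",e,proj("side",q),proj("top",q))
cv2.imwrite("pics/crop5.png",np.hstack([cv2.resize(S[70:290,190:390],(400,440)),cv2.resize(T[100:320,260:460],(400,440))]))
```

```text
22.975 [ 0.4798 -0.1485  0.2001] [ 0.4798 -0.1484  0.2   ] 79.83252167701721 0.382803058269235 [ 0.0882 -0.8123 -2.1305]
pred end -0.09 [314.5018 154.1912] [336.4762 239.5898]
pred end 0.09 [251.5438 139.5376] [355.0319 173.4281]
```

View pics/crop5.png

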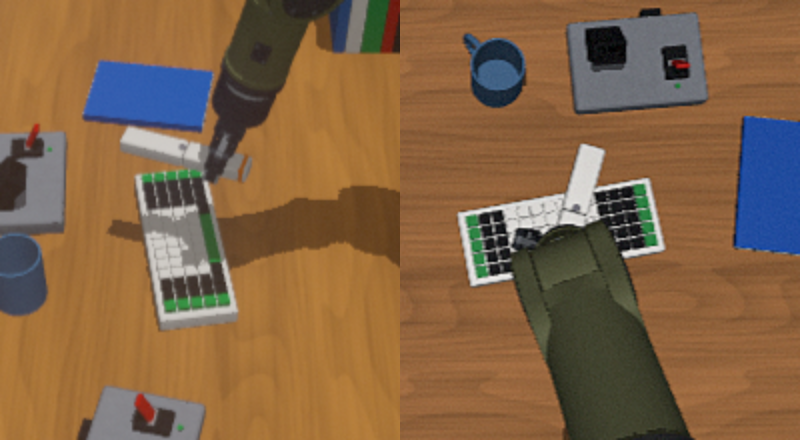

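The lamp is level over the keyboard. Its far end is at side px (252,139) and top px (355,174), within 1 px of the prediction for an exactly level pose at 0.20 m. No strip is visible from above, station A's toggle leans back (off), and the bystanders haven't moved. Handing in.

Run:
```python
from h import *
print(tri((252.3,139),(355.3,174)))
print(order.job_done())
```

```text
(array([ 0.6067, -0.1887,  0.2017]), np.float64(0.0001857796818220258))
the job is handed in; nothing more can be done
None
```

The job is handed in: the station is switched off and the lamp is held level, strip down, 0.20 m above the middle of the keyboard; the rig accepted the hand-in but gave no verdict.

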